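Feed jaggery pats through the tray gate

ROBOT

A 6-joint arm with a two-finger parallel gripper is mounted at the origin on the work surface. World frame = base frame: x ahead of the robot, y to its left, z up, the work surface at z = 0. Lengths are in m, angles in rad, forces in N, time in s.
With the tool pointing down it reaches from about 0.35 to 0.775 m from the base axis. Payload 7.3 kg.
Tool frame: the origin (TCP) lies at the centre of the arm's flange, where the gripper is bolted on; the fingertips stand 178 mm ahead of it and the grasp point (between the pads) lies 159 mm ahead of it; x points along the fingers, y is the direction in which the jaws open and shut, and the axes are right-handed (so a half turn about x gives the same grasp; the last joint's range is limited). The gripper opens to 92 mm and grips with 3 to 60 N. Pads are 19 mm wide; open, the fingers measure 130 mm over their backs; the gripper's body (75 mm by 190 mm) begins 47 mm behind the grasp point.
Start: joints at [-1.318, 0.342, 1.524, -0, 1.275, -0.146], TCP at [0.204, -0.484, 0.405] pointing down, gripper open.
Joint ranges: [-2.53, 2.53], [-0.77, 2.02], [0.04, 2.7], [-1, 4.14], [0.28, 2.66], [-3.11, 3.11]. Speed limits (rad/s): [2.57, 2.57, 3.14, 3.14, 3.14, 3.14].

INTERFACE

Orientations are given as [roll, pitch, yaw] about the fixed x, y, z axes, in that order (R = Rz(yaw) Ry(pitch) Rx(roll)).
In Python, from cell import readout, cams, workorder gives the robot as it stands.
- The arm moves only by the shell command python3 -m inch 'ROWS' [FORCE]. ROWS is text: rows parted by semicolons, each of 5 numbers parted by spaces: the shift along the world's x, y, z in mm, then the turn about the world's z in rad, then the opening, from 0 (shut) to 1 (fully open). A call has 1 to 8 rows; each row shifts and turns the commanded pose from where the row before left it; what a row does not reach is not made up. A row lasts 1/12 s, in which the tool goes at most 41.7 mm and 7.16 degrees, less where a joint would pass 70% of its speed; a pose out of reach is approached as far as the arm can. A call is refused whole if a number of a shift passes 41.7 or a number of a turn 0.125, either way. A call with a gripper value outside its range is refused whole. The fingers move at their own pace and stop on an object; FORCE is the grip in N (left out, the last holds). Time passes only in rows, so rows that do not move let the fingers close. It gives the time, the measured TCP pose, the force and the opening at its end, in the units of the state.
- readout.observe(): the state, without advancing time (a new reading comes with each control period).
- cams.read_camera(name): name is "scene" or "top" or "wrist"; returns a dict with "color" (420x560x3 uint8, red, green, blue), "fx", "fy", "cx", "cy" (pixels), "world_to_cam" (4x4, takes a point from world to camera coordinates); the wrist camera has in their place "T_tool_cam" (4x4, takes a point from camera to tool coordinates, whose origin is the TCP and whose axes are the tool frame's). Camera axes: x right, y down, z forward; pixel columns grow to the right and rows downward; lengths in m; the calibration is good to about 2 mm. A picture is of the moment at which its call begins: read the wrist's pose just before it. There is no depth.
- workorder.hand_in(): hands the job in, once; it reports no verdict.
The state is a dict: "time": time; "qpos": joint angles; "qvel": joint speeds; "joint_efforts": joint torques, N m; "tool_pos": TCP position; "tool_rot": TCP orientation; "contact_force": force on the tool from outside, world axes, zero at the start; "torque": the same for the moment, N m; "opening": finger opening in m.
Only numpy, scipy, OpenCV 4.12 (cv2) and the standard library are available. Lean on these libraries where they do the work, as an engineer would, in place of code of your own. Each camera call takes 0.05 s, during which the arm holds its last target.

TASK

Sweep the three small jaggery pats in the metal tray through its narrow gate, one at a time, so that all three end up standing in the channel behind it, each wholly past the gate. Push them gently with the fingertips or the outside of the fingers: do not pinch them, lift them or knock them over, and leave the big block, the mould and the scraper beside the tray where they are.

Things in the scene. Friction and masses are not known exactly. Their poses are not given: they have to be found in the camera images.
- tray: flat metal feeding tray, fixed to the table. Origin on the table under the middle of the gate; x points through the gate and along the channel, z up. In its frame, mm: floor top z = 4, all rims 4 thick with tops at z = 12, so a fingertip above z = 13 passes over every rim and still meets a pat (tops at z = 28). Wide part holding the pats: inside x -165 to -30, y -90 to 90
- gate (a point): middle of the gate, at floor level (z = 4 mm), axes as the tray. The rims close in as a funnel from y = +-49 mm at tray x = -28 to y = +-21 at x = 0: the gate, 42 mm wide. Beyond it the channel is 42 mm wide all along. A pat is wholly past the gate when its whole base is beyond this point: centre 18 mm on; go 24 mm or more to be safe
- channel_end (a point): inside face of the channel's closed end, middle, floor level, 124 mm beyond the gate along the tray's x. The channel holds just three pats in a row with about 10 mm to spare beyond the safe distance, so push the first ones well down it
- pat0: one of three identical round jaggery pats (plain golden brown): a solid, slightly tapered puck 24 mm tall, 36 mm across the base, 32 mm across the flat top, about 31 g; origin at the centre of its underside, z up its axis. Starts upright on the floor of the tray's wide part, clear of the others; slides on its base when pushed. Any order will do
- pat1: one of three identical round jaggery pats (plain golden brown): a solid, slightly tapered puck 24 mm tall, 36 mm across the base, 32 mm across the flat top, about 31 g; origin at the centre of its underside, z up its axis. Starts upright on the floor of the tray's wide part, clear of the others; slides on its base when pushed. Any order will do
- pat2: one of three identical round jaggery pats (plain golden brown): a solid, slightly tapered puck 24 mm tall, 36 mm across the base, 32 mm across the flat top, about 31 g; origin at the centre of its underside, z up its axis. Starts upright on the floor of the tray's wide part, clear of the others; slides on its base when pushed. Any order will do
- block: bystander: big tapered jaggery block, 84 mm across the base, 85 mm tall, 0.55 kg, loose on the table beside the tray; origin at the centre of its underside
- mould: bystander: empty metal mould cup, mouth up, 74 mm across the rim, 75 mm tall, loose on the table beside the channel; origin at the centre of its underside
- scraper: bystander: spatula-like hand scraper 200 mm long lying on the table on the other side of the channel; origin at its middle, underneath, length along its x
Mind the look-alikes: they are no part of the job. What is shaped like the pat1 but black or turquoise is not meant.

How it is judged:
On the way, in this order (a step that is already met when the one before it is completed fails the run):
1. one pat stands in the channel, wholly past the gate (((x of pat0 in the frame of tray between 0.019 and 0.124 m and y of pat0 in the frame of tray between -0.012 and 0.012 m and z of pat0 in the frame of tray below 0.009 m and angle between pat0's own z axis and vertical below 0.2 rad) or (x of pat1 in the frame of tray between 0.019 and 0.124 m and y of pat1 in the frame of tray between -0.012 and 0.012 m and z of pat1 in the frame of tray below 0.009 m and angle between pat1's own z axis and vertical below 0.2 rad) or (x of pat2 in the frame of tray between 0.019 and 0.124 m and y of pat2 in the frame of tray between -0.012 and 0.012 m and z of pat2 in the frame of tray below 0.009 m and angle between pat2's own z axis and vertical below 0.2 rad))), for 0.1 s.
2. a second pat has followed it into the channel ((((x of pat0 in the frame of tray between 0.019 and 0.124 m and y of pat0 in the frame of tray between -0.012 and 0.012 m and z of pat0 in the frame of tray below 0.009 m and angle between pat0's own z axis and vertical below 0.2 rad) and (x of pat1 in the frame of tray between 0.019 and 0.124 m and y of pat1 in the frame of tray between -0.012 and 0.012 m and z of pat1 in the frame of tray below 0.009 m and angle between pat1's own z axis and vertical below 0.2 rad)) or ((x of pat0 in the frame of tray between 0.019 and 0.124 m and y of pat0 in the frame of tray between -0.012 and 0.012 m and z of pat0 in the frame of tray below 0.009 m and angle between pat0's own z axis and vertical below 0.2 rad) and (x of pat2 in the frame of tray between 0.019 and 0.124 m and y of pat2 in the frame of tray between -0.012 and 0.012 m and z of pat2 in the frame of tray below 0.009 m and angle between pat2's own z axis and vertical below 0.2 rad)) or ((x of pat1 in the frame of tray between 0.019 and 0.124 m and y of pat1 in the frame of tray between -0.012 and 0.012 m and z of pat1 in the frame of tray below 0.009 m and angle between pat1's own z axis and vertical below 0.2 rad) and (x of pat2 in the frame of tray between 0.019 and 0.124 m and y of pat2 in the frame of tray between -0.012 and 0.012 m and z of pat2 in the frame of tray below 0.009 m and angle between pat2's own z axis and vertical below 0.2 rad)))), for 0.1 s.
3. the third pat has followed them into the channel (x of pat0 in the frame of tray between 0.019 and 0.124 m and y of pat0 in the frame of tray between -0.012 and 0.012 m and z of each of pat0, pat1, pat2 in the frame of tray below 0.009 m and angle between each of pat0, pat1, pat2's own z axis and vertical below 0.2 rad and x of pat1 in the frame of tray between 0.019 and 0.124 m and y of pat1 in the frame of tray between -0.012 and 0.012 m and x of pat2 in the frame of tray between 0.019 and 0.124 m and y of pat2 in the frame of tray between -0.012 and 0.012 m), for 0.1 s.
At the end, for the whole second after the job is handed in: All three pats stand upright (within 0.2 rad) at rest on the channel floor, each centre at least 19 mm past the gate and before the closed end, and the block, mould and scraper are within 15 mm of where they began (all of step 3 and linear speed of each of pat0, pat1, pat2 below 0.02 m/s and distance of each of block, mould, scraper from where it was at the start of the episode below 0.015 m); the robot touches nothing.
It fails at once if two pats go through the gate together: one follows in the funnel (centre 0 to 30 mm before the gate) while another is still in the gate (centre 0 to 18 mm past it) (((x of pat0 in the frame of tray between 0 and 0.018 m and y of pat0 in the frame of tray between -0.03 and 0.03 m) and (x of pat1 in the frame of tray between -0.03 and 0 m and y of pat1 in the frame of tray between -0.03 and 0.03 m)) or ((x of pat0 in the frame of tray between 0 and 0.018 m and y of pat0 in the frame of tray between -0.03 and 0.03 m) and (x of pat2 in the frame of tray between -0.03 and 0 m and y of pat2 in the frame of tray between -0.03 and 0.03 m)) or ((x of pat1 in the frame of tray between 0 and 0.018 m and y of pat1 in the frame of tray between -0.03 and 0.03 m) and (x of pat0 in the frame of tray between -0.03 and 0 m and y of pat0 in the frame of tray between -0.03 and 0.03 m)) or ((x of pat1 in the frame of tray between 0 and 0.018 m and y of pat1 in the frame of tray between -0.03 and 0.03 m) and (x of pat2 in the frame of tray between -0.03 and 0 m and y of pat2 in the frame of tray between -0.03 and 0.03 m)) or ((x of pat2 in the frame of tray between 0 and 0.018 m and y of pat2 in the frame of tray between -0.03 and 0.03 m) and (x of pat0 in the frame of tray between -0.03 and 0 m and y of pat0 in the frame of tray between -0.03 and 0.03 m)) or ((x of pat2 in the frame of tray between 0 and 0.018 m and y of pat2 in the frame of tray between -0.03 and 0.03 m) and (x of pat1 in the frame of tray between -0.03 and 0 m and y of pat1 in the frame of tray between -0.03 and 0.03 m))).
It fails at once if a pat is lifted (its underside more than 14 mm above the tray floor) (z of any of pat0, pat1, pat2 in the frame of tray above 0.018 m).
It fails at once if a pat is knocked over (tilted more than 0.7 rad) (angle between any of pat0, pat1, pat2's own z axis and vertical above 0.7 rad).
It fails at once if a pat is pinched or pressed hard (more than 20 N from the fingers) (contact force between the fingers and pat0 above 20 N or contact force between the fingers and pat1 above 20 N or contact force between the fingers and pat2 above 20 N).
It fails at once if the block, the mould or the scraper is moved more than 15 mm (distance of any of block, mould, scraper from where it was at the start of the episode above 0.015 m).
It also fails if it takes over 72 s, if anything falls off the work surface, if the arm or the gripper's body presses on something with over 40 N, if the wrist force passes 120 N, or if a joint passes its speed limit or range.

## Working session

There is one attempt and no reset: what is moved stays moved. The work goes in short steps, Python scripts to look and compute and a shell command to move; the robot and the scene stay as the last step left them, time stands still between calls to the robot, and variables do not carry over. Pictures are saved under pics/ and viewed, and the job is handed in when it is done.

```bash
ls; mkdir -p pics
python3 - <<'E'
from cell import readout, cams
import cv2
print(readout.observe())
for n in ("scene","top"):
    c=cams.read_camera(n); cv2.imwrite(f"pics/{n}0.png",c["color"][:,:,::-1]); print(n,c["fx"],c["cx"],c["cy"],c["world_to_cam"].round(4).tolist())
E
```

```text
pics
{'time': 0.0, 'qpos': array([-1.31801986e+00,  3.42749415e-01,  1.52501742e+00,  1.11656025e-05,
        1.27538824e+00, -1.45976064e-01]), 'qvel': array([-5.56603305e-04, -2.87557859e-04,  6.93077723e-04,  1.27639702e-03,
        1.44130126e-03, -9.03590466e-05]), 'joint_efforts': array([ 8.18914286e-04, -4.31237590e+01, -2.44215095e+01,  7.18236342e-02,
        5.59822388e-02, -1.62210345e-04]), 'tool_pos': array([ 0.20384212, -0.4836713 ,  0.40403075]), 'tool_rot': array([-1.72360581,  1.56923387,  1.81673611]), 'contact_force': array([ 0.21774598, -0.40915811,  0.24815406]), 'torque': array([-0.03278228, -0.00574246,  0.03036285]), 'opening': 0.09201042460028128}
scene 545.5711750445362 275.35943937469193 210.78328545808395 [[0.8461, 0.5329, -0.0073, -0.5471], [0.4331, -0.6955, -0.5733, -0.2025], [-0.3106, 0.482, -0.8193, 1.2074], [0.0, 0.0, 0.0, 1.0]]
top 388.02012669634905 279.3137961700555 211.1735985360086 [[0.021, -0.9996, 0.0177, 0.061], [-0.9928, -0.0229, -0.1174, 0.5894], [0.1177, -0.0151, -0.9929, 0.6025], [0.0, 0.0, 0.0, 1.0]]
```

View pics/scene0.png

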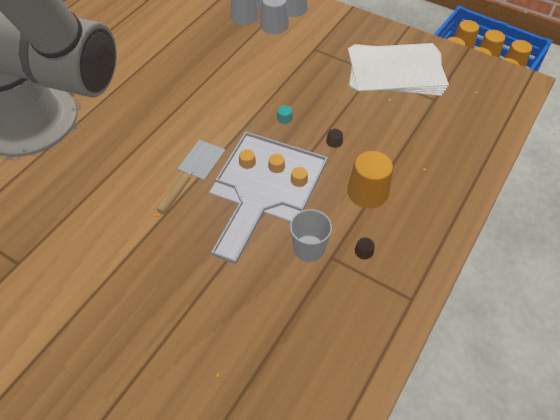

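View pics/top0.png

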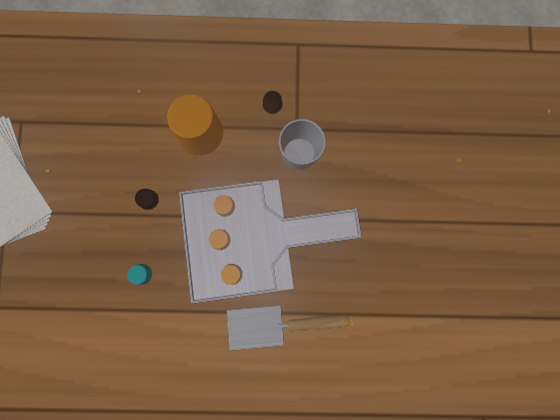

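Run:
```python
import cv2
a=cv2.imread("pics/top0.png")[165:315,165:375]
cv2.imwrite("pics/top0c.png",cv2.resize(a,None,fx=3.8,fy=3.8,interpolation=cv2.INTER_CUBIC))
```

```text
(no output)
```

View pics/top0c.png

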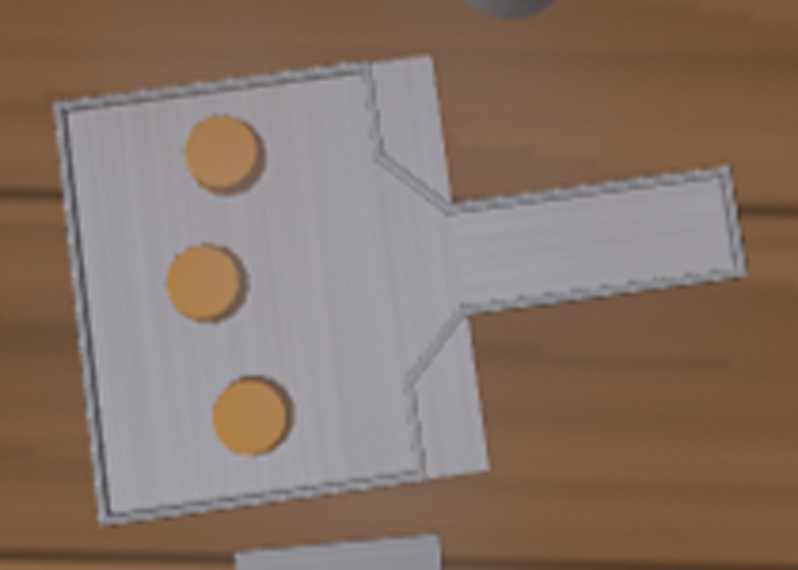

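```bash
cat > h.py <<'E'
import numpy as np, cv2, json
from cell import readout, cams
def ray(c,uv,z):
    W=np.array(c["world_to_cam"]);R=W[:3,:3];t=W[:3,3];o=-R.T@t
    d=R.T@np.array([(uv[0]-c["cx"])/c["fx"],(uv[1]-c["cy"])/c["fy"],1]);return o+d*(z-o[2])/d[2]
def blobs(c,amin=60,vmin=120):
    h=cv2.cvtColor(c["color"],cv2.COLOR_RGB2HSV)
    m=((h[:,:,0]>=9)&(h[:,:,0]<=22)&(h[:,:,1]>130)&(h[:,:,2]>vmin)).astype(np.uint8)
    cs,_=cv2.findContours(m,cv2.RETR_EXTERNAL,cv2.CHAIN_APPROX_NONE)
    return [(cv2.minEnclosingCircle(k),cv2.contourArea(k)) for k in cs if cv2.contourArea(k)>amin]
try: T=json.load(open("tray.json"))
except Exception: T=None
def w2t(p):
    a=T["yaw"];d=np.array(p[:2])-T["o"];return np.array([np.cos(a)*d[0]+np.sin(a)*d[1],-np.sin(a)*d[0]+np.cos(a)*d[1]])
def t2w(p):
    a=T["yaw"];return np.array([np.cos(a)*p[0]-np.sin(a)*p[1],np.sin(a)*p[0]+np.cos(a)*p[1]])+T["o"]
def pats(save=None):
    c=cams.read_camera("top")
    if save: cv2.imwrite(save,cv2.resize(c["color"][150:330,150:390,::-1],None,fx=3,fy=3,interpolation=cv2.INTER_CUBIC))
    out=[]
    for (ctr,r),a in blobs(c):
        p=w2t(ray(c,ctr,0.028))*1000
        if -190<p[0]<140 and abs(p[1])<110: out.append(p); print("pat tray mm",p.round(1),"px",np.round(ctr,1),"r",round(r,1),"area",a)
    s=readout.observe(); print("t",round(s["time"],2),"tcp tray",(w2t(s["tool_pos"])*1000).round(1),"tcp w",(s["tool_pos"]*1000).round(1),"F",s["contact_force"].round(1),"op",round(s["opening"],4))
    return out
E
python3 - <<'E'
from h import *
import h
c=cams.read_camera("top")
cp=np.array([[56,103],[103,523],[729,167],[745,274]])
P=np.array([ray(c,(x/3.8+165-.4,y/3.8+165-.4),0.012)[:2] for x,y in cp])
Q=np.array([[-169,94],[-169,-94],[128,25],[128,-25]])/1000
A=P-P.mean(0);B=Q-Q.mean(0)
U,S,Vt=np.linalg.svd(B.T@A);R=(U@Vt).T
yaw=np.arctan2(R[1,0],R[0,0]);o=P.mean(0)-R@Q.mean(0)
print(yaw,o,((R@Q.T).T+o-P)*1000)
json.dump(dict(yaw=yaw,o=list(o)),open("tray.json","w"))
h.T=json.load(open("tray.json"))
pats("pics/a.png")
# scene cross-check
s=cams.read_camera("scene")
for (ctr,r),a in blobs(s):
    p=ray(s,ctr,0.02); q=h.w2t(p)*1000
    print("scene",np.round(ctr),r,q.round(1))
for q in [(-.169,.094),(-.169,-.094),(.128,.025),(.128,-.025)]:
    p=np.append(t2w(q),.012); k=s["world_to_cam"]@np.append(p,1); print("proj",s["fx"]*k[0]/k[2]+s["cx"],s["fy"]*k[1]/k[2]+s["cy"])
st=readout.observe()
print(st["qpos"])
E
```

```text
-1.4134053994077391 [0.55435765 0.06387572] [[ 0.75854487  1.13363416]
 [-1.27494951  1.34796009]
 [ 1.02367143 -0.8377096 ]
 [-0.50726679 -1.64388465]]
pat tray mm [-97.4 -56. ] px [230.2 274.2] r 9.5 area 249.0
pat tray mm [-111.2    3.5] px [217.5 239. ] r 9.1 area 153.0
t 0.2 tcp tray [ 485.9 -432. ] tcp w [ 203.9 -483.7  404.3] F [ 0.5 -0.5  0.3] op 0.0918
scene [ 30. 411.] 16.978025436401367 [ 489.  -148.1]
scene [212. 410.] 12.747649192810059 [378.8 105. ]
scene [133. 397.] 11.051800727844238 [408.9 -14.8]
scene [275. 401.] 31.47313117980957 [328.7 189. ]
scene [ 33. 392.] 18.225740432739258 [ 464.2 -161. ]
scene [ 19. 397.] 23.086891174316406 [ 478.3 -176.2]
scene [ 52. 375.] 14.465387344360352 [ 430.9 -150.1]
scene [ 70. 383.] 46.327735900878906 [ 429.8 -117.3]
scene [ 56. 356.] 16.568140029907227 [ 403.1 -163.3]
scene [197. 353.] 17.176877975463867 [309.6  43.8]
scene [250. 372.] 46.61554718017578 [303.7 134.7]
scene [120. 330.] 17.86766815185547 [324.8 -91.8]
scene [272. 354.] 45.368038177490234 [264.1 155.3]
scene [150. 304.] 32.96220016479492 [264.5 -69.4]
scene [ 42. 232.] 18.506855010986328 [ 215.5 -332.2]
scene [418. 201.] 13.9048490524292 [-124.8  293. ]
scene [299. 177.] 9.203414916992188 [-90.8  60. ]
scene [276. 163.] 9.035584449768066 [-105.8    4.6]
scene [247. 158.] 9.013978004455566 [-93.6 -54.9]
scene [392. 182.] 45.502845764160156 [-147.9  233.2]
scene [177.  66.] 28.65755844116211 [-285.3 -324.1]
scene [517.  53.] 15.638045310974121 [-638.8  397.4]
scene [476.  39.] 28.58290672302246 [-653.   296.8]
scene [530.   3.] 21.708393096923828 [-851.6  395.3]
proj 328.2347149809976 156.69519157569147
proj 245.4424626726405 130.68697136106826
proj 235.67688927624314 261.18912187140313
proj 210.9307423077248 251.86291525610423
[-1.31799075e+00  3.42375977e-01  1.52447862e+00 -2.85383651e-05
  1.27540594e+00 -1.46000599e-01]
```

Run:
```python
from h import *
c=cams.read_camera("top")
h=cv2.cvtColor(c["color"],cv2.COLOR_RGB2HSV)
for p in [(223,205),(218,239),(231,274)]: print(h[p[1],p[0]-13:p[0]+16].tolist())
```

```text
[[138, 8, 157], [144, 8, 157], [143, 7, 154], [7, 28, 153], [16, 141, 170], [16, 131, 166], [16, 130, 167], [15, 129, 166], [16, 127, 166], [15, 129, 166], [15, 127, 166], [15, 129, 166], [15, 126, 166], [15, 126, 166], [15, 124, 166], [15, 126, 166], [15, 125, 165], [15, 124, 166], [15, 124, 166], [15, 125, 165], [15, 124, 167], [15, 123, 166], [13, 103, 136], [11, 73, 108], [10, 57, 117], [176, 12, 148], [138, 8, 160], [150, 7, 156], [150, 7, 156]]
[[138, 8, 157], [130, 10, 160], [130, 10, 158], [9, 39, 151], [17, 160, 174], [16, 149, 171], [16, 146, 171], [16, 143, 171], [16, 142, 171], [16, 142, 171], [16, 137, 171], [16, 137, 170], [16, 137, 170], [16, 135, 170], [16, 133, 169], [16, 131, 170], [16, 128, 169], [15, 125, 169], [15, 125, 169], [15, 122, 169], [15, 122, 170], [15, 118, 168], [13, 107, 150], [11, 58, 109], [11, 61, 117], [9, 29, 139], [132, 8, 163], [138, 8, 160], [140, 10, 160]]
[[130, 9, 162], [129, 11, 166], [165, 13, 163], [17, 167, 180], [17, 155, 173], [16, 150, 173], [17, 150, 172], [17, 148, 172], [17, 148, 172], [17, 145, 172], [16, 147, 172], [16, 144, 172], [16, 142, 172], [16, 142, 172], [16, 140, 171], [16, 139, 171], [16, 139, 171], [16, 138, 170], [16, 136, 171], [16, 135, 170], [16, 133, 172], [16, 132, 166], [12, 88, 110], [11, 67, 110], [9, 25, 141], [130, 9, 165], [135, 9, 163], [130, 9, 166], [138, 8, 163]]
```

```bash
sed -i 's/>130)&(h\[:,:,2\]>vmin)/>90)\&(h[:,:,2]>vmin)/; s/vmin=120/vmin=145/' h.py
cat >> h.py <<'E'
from scipy.spatial.transform import Rotation as Ro
def jaw():
    s=readout.observe();R=Ro.from_euler('xyz',s["tool_rot"]).as_matrix();return R
def plan(px,py):
    "world mm shift from current TCP to tray point"
    s=readout.observe();d=t2w((px/1000,py/1000))*1000-s["tool_pos"][:2]*1000;return d.round(1)
E
python3 - <<'E'
from h import *
pats()
R=jaw();print(R.round(3)); j=np.arctan2(R[1,1],R[0,1]);print("jaw yaw",j,"want mod pi",T["yaw"]+np.pi/2)
c=cams.read_camera("top")
for n,uv,z in [("block top",(190,117),.085),("mould rim",(302,142),.075),("scraper",(285,325),.0),("gate",(0,0),0)]: print(n,(w2t(ray(c,uv,z))*1000).round())
print("shift to (-145,3.5)",plan(-145,3.5))
print("tray unit x in world",np.cos(T["yaw"]),np.sin(T["yaw"]))
E
```

```text
pat tray mm [-98.4 -56. ] px [229.6 274.4] r 9.7 area 256.5
pat tray mm [-111.     3.8] px [217.6 238.8] r 9.5 area 251.0
pat tray mm [-96.3  59.1] px [222.5 204.5] r 9.3 area 240.5
t 0.35 tcp tray [ 486. -432.] tcp w [ 203.9 -483.8  404.6] F [0.4 0.5 0.6] op 0.0921
[[-0.     0.388 -0.922]
 [ 0.    -0.922 -0.388]
 [-1.    -0.    -0.   ]]
jaw yaw -1.1719792465685528 want mod pi 0.15739092738715743
block top [-123.  193.]
mould rim [ 44. 134.]
scraper [ -20. -152.]
gate [-456.  491.]
shift to (-145,3.5) [331.2 691.4]
tray unit x in world 0.15674191960892409 -0.9876395955191902
```

```bash
python3 -m inch '14 29 0 0.11 0.2;14 29 0 0.11 0.2;14 29 0 0.11 0.2;14 29 0 0.11 0.2;14 29 0 0.11 0.2;14 29 0 0.11 0.2;14 29 0 0.11 0.2;14 29 0 0.11 0.2' 10; python3 -m inch '14 29 0 0.11 0.2;14 29 0 0.11 0.2;14 29 0 0.11 0.2;14 29 0 0.11 0.2;14 29 0 0.009 0.2;14 29 0 0 0.2;14 29 0 0 0.2;14 29 0 0 0.2'; python3 -m inch '14 29 0 0 0.2;14 29 0 0 0.2;14 29 0 0 0.2;14 29 0 0 0.2;14 29 0 0 0.2;14 29 0 0 0.2;14 29 0 0 0.2;9 24 0 0 0.2'
python3 - <<'E'
from h import *
s=readout.observe();R=jaw();print("jaw",np.arctan2(R[1,1],R[0,1]),s["opening"],s["tool_pos"],w2t(s["tool_pos"])*1000,plan(-147,3.8),s["time"])
w=cams.read_camera("wrist");cv2.imwrite("pics/w1.png",w["color"][:,:,::-1]);print(w["T_tool_cam"].round(3))
E
```

```text
time: 1.07
tool_pos: [0.3162, -0.2503, 0.4049]
tool_rot: [1.157, 1.57, -0.701]
contact_force: [0.3, 0.6, -0.4]
opening: 0.0431
time: 1.73
tool_pos: [0.4282, -0.0181, 0.405]
tool_rot: [1.152, 1.57, -0.262]
contact_force: [0.8, -0.3, -1.0]
opening: 0.0184
time: 2.4
tool_pos: [0.5356, 0.2093, 0.4046]
tool_rot: [2.015, 1.57, 0.601]
contact_force: [-0.0, 0.5, 0.2]
opening: 0.0185
jaw 0.15760675386784914 0.018474270256200593 [0.53563276 0.20925635 0.40455402] [-146.51864062    4.29380044] [-0.6  0.4] 2.4
[[ 0.002 -0.28   0.96   0.021]
 [ 1.     0.001 -0.001  0.   ]
 [-0.001  0.96   0.28  -0.076]
 [ 0.     0.     0.     1.   ]]
```

View pics/w1.png

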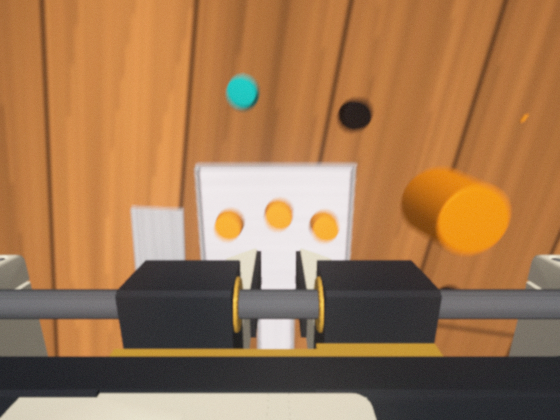

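```bash
cat >> h.py <<'E'
def wray(w,uv,z,s):
    Tt=np.eye(4);Tt[:3,:3]=Ro.from_euler('xyz',s["tool_rot"]).as_matrix();Tt[:3,3]=s["tool_pos"]
    M=Tt@w["T_tool_cam"];o=M[:3,3];d=M[:3,:3]@np.array([(uv[0]-w["cx"])/w["fx"],(uv[1]-w["cy"])/w["fy"],1]);return o+d*(z-o[2])/d[2]
def wpats(save=None):
    s=readout.observe();w=cams.read_camera("wrist")
    if save: cv2.imwrite(save,w["color"][:,:,::-1])
    for (ctr,r),a in blobs(w,100,200):
        p=w2t(wray(w,ctr,.028,s))*1000
        if -190<p[0]<140 and abs(p[1])<110: print("wrist",p.round(1),np.round(ctr),round(r,1))
    return w,s
E
python3 - <<'E'
from h import *
w,s=wpats()
for uv in [(197,164),(356,164)]: print((w2t(wray(w,uv,.012,s))*1000).round(1))
E
```

```text
wrist [65.5 12. ] [282. 352.] 70.5
wrist [-102.    55.2] [320. 232.] 15.7
wrist [-103.8  -55.9] [225. 230.] 15.8
wrist [-116.3    2.5] [275. 220.] 15.4
[-178.8  -88. ]
[-179.3   95.4]
```

Run:
```python
from h import *
w,s=wpats(); print(s["tool_pos"],s["qvel"].round(3),s["tool_rot"])
a=w["color"][150:270,180:380,::-1]; cv2.imwrite("pics/w2c.png",cv2.resize(a,None,fx=4,fy=4,interpolation=cv2.INTER_CUBIC))
c=cams.read_camera("scene");a=c["color"][125:275,200:340,::-1];cv2.imwrite("pics/s2c.png",cv2.resize(a,None,fx=4,fy=4,interpolation=cv2.INTER_CUBIC))
```

```text
wrist [69.   0.9] [275. 352.] 36.0
wrist [-101.9   56.2] [322. 230.] 15.7
wrist [-103.9  -56. ] [227. 228.] 15.7
wrist [-116.1    2.4] [276. 218.] 15.4
[0.53548959 0.21023807 0.40409091] [-0.052 -0.04   0.069 -0.029  0.002 -0.044] [2.79854332 1.56976834 1.38817815]
```

View pics/w2c.png

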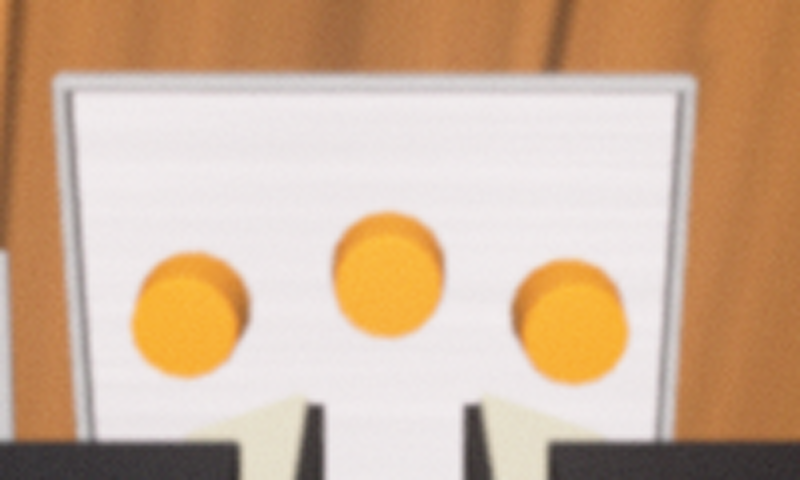

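View pics/s2c.png

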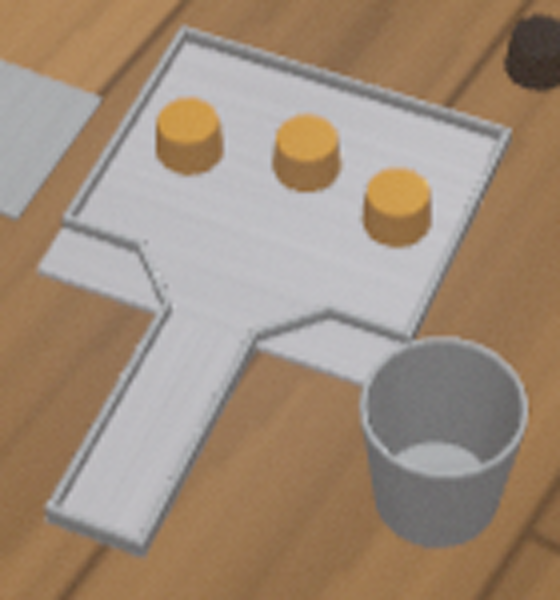

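Run:
```python
from h import *
s=readout.observe();w=cams.read_camera("wrist")
f=lambda u,v,a,b:(u/4+a-.4,v/4+b-.4)
for u,v,z in [(56,76,.012),(695,77,.012),(185,327,.028),(389,290,.028),(573,335,.028)]: print("w",(w2t(wray(w,f(u,v,180,150),z,s))*1000).round(1))
c=cams.read_camera("scene")
for u,v,z in [(183,29,.012),(510,129,.012),(46,511,.012),(145,546,.012),(188,121,.028),(307,137,.028),(398,192,.028)]: print("s",(w2t(ray(c,f(u,v,200,125),z))*1000).round(1))
print(w2t(s["tool_pos"])*1000,np.linalg.norm(s["qvel"]))
```

```text
w [-167.9  -95.6]
w [-168.    89.5]
w [-96.7 -58.8]
w [-108.2    1.1]
w [-94.5  55.1]
s [-165.9  -92.8]
s [-167.7   92. ]
s [128.8 -24.2]
s [127.7  25.2]
s [-96.1 -56.5]
s [-109.7    3.3]
s [-94.5  58.7]
[-144.94241879    3.12491682] 0.04031371895192178
```

```bash
python3 -m inch '0 2 -30 0 0.2;0 0 -30 0 0.2;0 0 -30 0 0.2;0 0 -30 0 0.2;0 0 -30 0 0.2;0 0 -25 0 0.2;0 0 -20 0 0.2;0 0 -12 0 0.2'; python3 -m inch '0 0 0 0 0.2;0 0 0 0 0.2'
python3 - <<'E'
from h import *
s=readout.observe();print(w2t(s["tool_pos"])*1000,s["tool_pos"],s["qvel"].round(3),plan(87,1))
c=cams.read_camera("scene");a=c["color"][105:275,160:360,::-1];cv2.imwrite("pics/s3c.png",cv2.resize(a,None,fx=3.5,fy=3.5,interpolation=cv2.INTER_CUBIC))
E
```

```text
time: 3.37
tool_pos: [0.5341, 0.2077, 0.1957]
tool_rot: [-1.427, 1.568, -2.842]
contact_force: [0.1, -0.2, 0.1]
opening: 0.0182
time: 3.53
tool_pos: [0.5349, 0.2082, 0.1979]
tool_rot: [-1.358, 1.57, -2.774]
contact_force: [0.4, 0.0, 0.3]
opening: 0.0179
[-145.59631137    3.38006768] [0.53487489 0.2082022  0.19785869] [ 0.009 -0.025 -0.025  0.001  0.004  0.002] [  34.1 -230.1]
```

View pics/s3c.png

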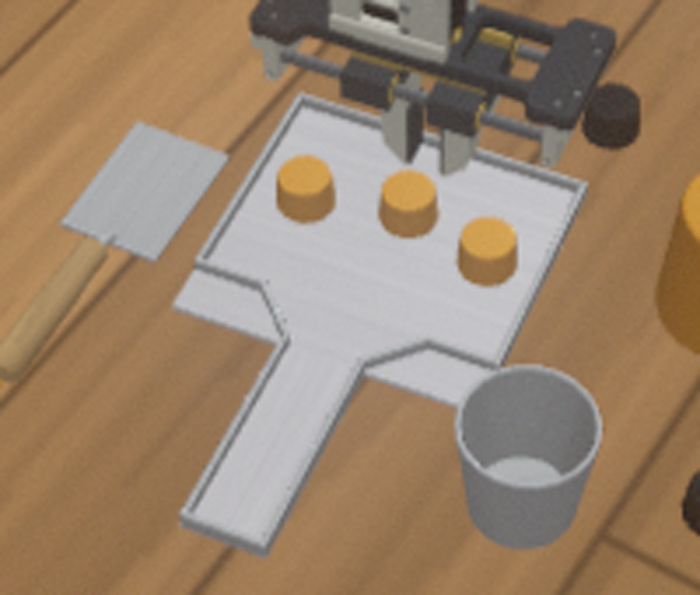

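```bash
python3 -m inch '0.7 -3 0 0 0.2;0.7 -3 0 0 0.2;0.7 -4 0 0 0.2;0.7 -5 0 0 0.2;0.7 -5 0 0 0.2;0.7 -5 0 0 0.2;0.7 -5 0 0 0.2;0.7 -5 0 0 0.2'; python3 -m inch '0.7 -5 0 0 0.2;0.7 -5 0 0 0.2;0.7 -5 0 0 0.2;0.7 -5 0 0 0.2;0.7 -5 0 0 0.2;0.7 -5 0 0 0.2;0.7 -5 0 0 0.2;0.7 -5 0 0 0.2'
python3 - <<'E'
from h import *
pats();print(plan(79,1))
c=cams.read_camera("scene");a=c["color"][105:275,160:360,::-1];cv2.imwrite("pics/s4c.png",cv2.resize(a,None,fx=3.5,fy=3.5,interpolation=cv2.INTER_CUBIC))
E
```

```text
time: 4.25
tool_pos: [0.5406, 0.1736, 0.1978]
tool_rot: [1.21, 1.571, -0.204]
contact_force: [0.8, -0.3, 0.9]
opening: 0.0183
time: 4.92
tool_pos: [0.5462, 0.1337, 0.1977]
tool_rot: [1.452, 1.571, 0.038]
contact_force: [-0.5, 0.3, -0.2]
opening: 0.0184
t 4.97 tcp tray [-69.5   2.9] tcp w [546.3 133.  197.7] F [-0.4 -1.3 -0.2] op 0.0185
[  21.4 -147. ]
```

View pics/s4c.png

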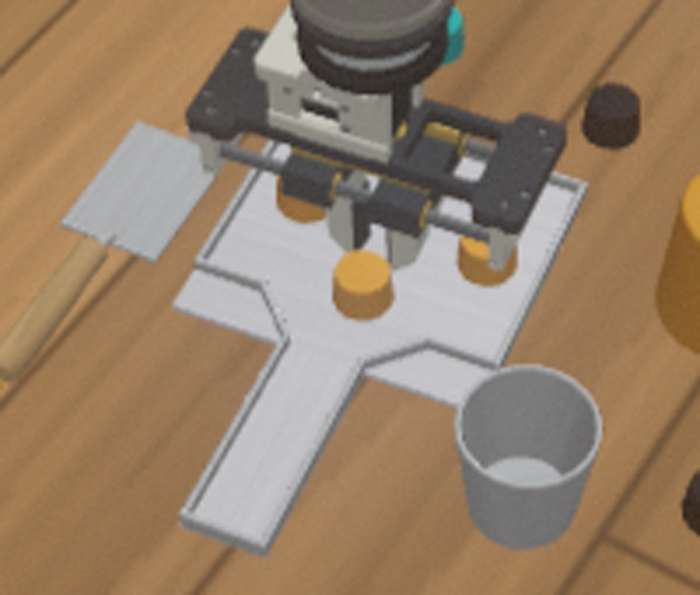

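```bash
cat >> h.py <<'E'
def spic(f):
    c=cams.read_camera("scene");a=c["color"][105:275,160:360,::-1];cv2.imwrite(f,cv2.resize(a,None,fx=3.5,fy=3.5,interpolation=cv2.INTER_CUBIC));return c
def sp(c,u,v): return (w2t(ray(c,(u/3.5+160-.4,v/3.5+105-.4),.028))*1000).round(1)
E
python3 -m inch '0.7 -5 0 0 0.2;0.7 -5 0 0 0.2;0.7 -5 0 0 0.2;0.7 -5 0 0 0.2;0.7 -5 0 0 0.2;0.7 -5 0 0 0.2;0.7 -5 0 0 0.2;0.7 -5 0 0 0.2'; python3 -m inch '0.7 -5 0 0 0.2;0.7 -5 0 0 0.2;0.7 -5 0 0 0.2;0.7 -5 0 0 0.2;0.7 -5 0 0 0.2;0.7 -5 0 0 0.2;0.7 -5 0 0 0.2;0.7 -5 0 0 0.2'
python3 - <<'E'
from h import *
c=spic("pics/s5c.png");print("before",sp(c,362,272));pats();print(plan(79,1))
E
```

```text
time: 5.68
tool_pos: [0.5518, 0.0936, 0.1978]
tool_rot: [1.524, 1.571, 0.11]
contact_force: [0.3, -0.2, -0.6]
opening: 0.0183
time: 6.35
tool_pos: [0.5574, 0.0537, 0.1977]
tool_rot: [1.17, 1.571, -0.244]
contact_force: [-1.3, 0.2, -0.0]
opening: 0.018
before [-44.5   2.8]
pat tray mm [-97.1  59.2] px [222.  204.5] r 9.0 area 163.0
t 6.45 tcp tray [10.8  1.4] tcp w [557.4  53.4 197.7] F [-0.3  0.  -1. ] op 0.0186
[ 10.3 -67.4]
```

View pics/s5c.png

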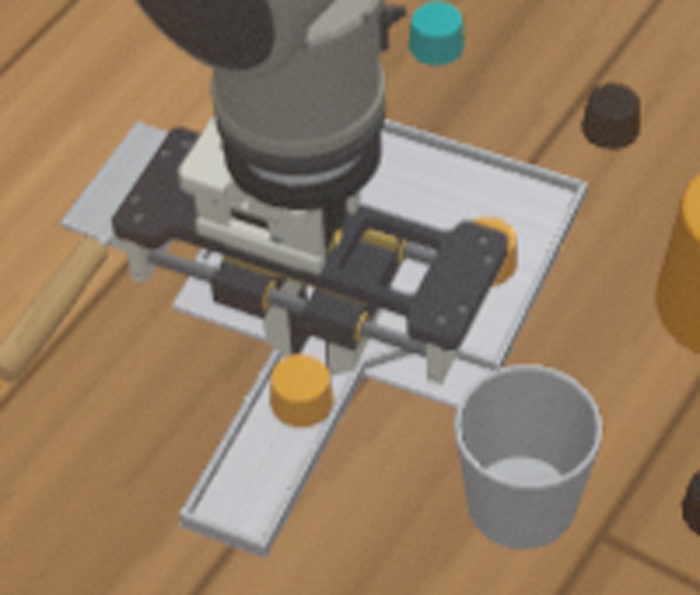

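Run:
```python
from h import *
c=cams.read_camera("scene")
for n,u,v in [("legR",437,380),("legR right edge",453,372),("legL",138,278),("legR top outer",505,240)]:
    for z in (.07,.08,.09,.1,.12,.15): print(n,z,(w2t(ray(c,(u/3.5+159.6,v/3.5+104.6),z))*1000).round())
# mould rim ellipse
for u,v in [(458,430),(601,425),(530,365),(527,482)]: print("rim",(w2t(ray(c,(u/3.5+159.6,v/3.5+104.6),.075))*1000).round())
```

```text
legR 0.07 [34. 81.]
legR 0.08 [40. 83.]
legR 0.09 [47. 86.]
legR 0.1 [53. 88.]
legR 0.12 [66. 94.]
legR 0.15 [ 85. 101.]
legR right edge 0.07 [26. 86.]
legR right edge 0.08 [33. 89.]
legR right edge 0.09 [39. 91.]
legR right edge 0.1 [46. 94.]
legR right edge 0.12 [59. 99.]
legR right edge 0.15 [ 78. 107.]
legL 0.07 [ 35. -91.]
legL 0.08 [ 41. -86.]
legL 0.09 [ 48. -81.]
legL 0.1 [ 54. -76.]
legL 0.12 [ 67. -67.]
legL 0.15 [ 86. -53.]
legR top outer 0.07 [-65.  79.]
legR top outer 0.08 [-57.  82.]
legR top outer 0.09 [-49.  84.]
legR top outer 0.1 [-42.  87.]
legR top outer 0.12 [-26.  92.]
legR top outer 0.15 [ -3. 100.]
rim [ 61. 103.]
rim [ 30. 168.]
rim [ 10. 122.]
rim [ 76. 146.]
```

```bash
python3 -m inch '0.7 -5 0 0 0.2;0.8 -5 0 0 0.2;0.8 -5 0 0 0.2;0.8 -5 0 0 0.2;0.8 -5 0 0 0.2;0.8 -5 0 0 0.2;0.8 -5 0 0 0.2;0.8 -5 0 0 0.2'; python3 -m inch '0.8 -5 0 0 0.2;0.8 -5 0 0 0.2;0.8 -5 0 0 0.2;0.8 -4 0 0 0.2;0.6 -3 0 0 0.2;0.3 -2 0 0 0.2;0 0 0 0 0.2'
python3 - <<'E'
from h import *
c=spic("pics/s6c.png");pats();print(plan(-20,0))
E
```

```text
time: 7.17
tool_pos: [0.5637, 0.0136, 0.1977]
tool_rot: [1.391, 1.571, -0.023]
contact_force: [-1.0, 0.9, -0.2]
opening: 0.0183
time: 7.75
tool_pos: [0.5678, -0.0102, 0.1977]
tool_rot: [0.933, 1.571, -0.482]
contact_force: [0.3, -0.0, -0.6]
opening: 0.0184
pat tray mm [-98.2 -56.1] px [229.8 274.4] r 9.7 area 257.0
pat tray mm [-96.3  59.1] px [222.5 204.5] r 9.3 area 240.5
t 7.85 tcp tray [74.8  1.6] tcp w [567.7  -9.8 197.7] F [0.7 0.6 0. ] op 0.0184
[-16.4  93.4]
```

View pics/s6c.png

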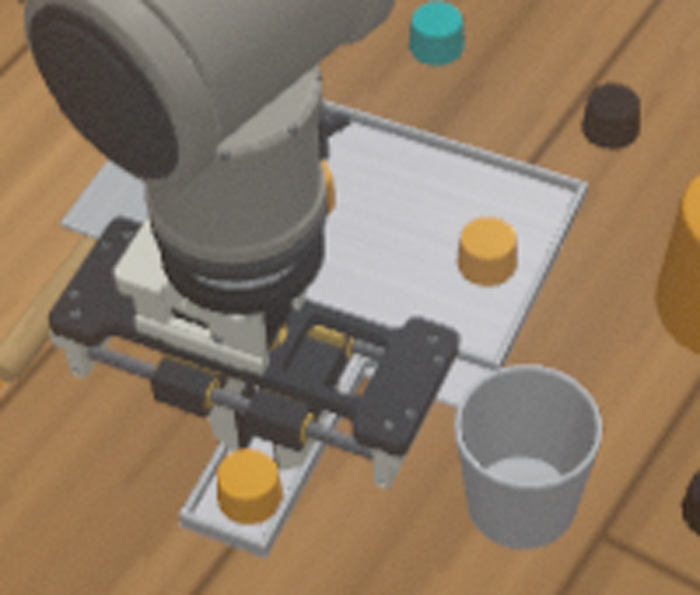

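```bash
python3 -m inch '-1 5 0 0 0.2;-2 12 0 0 0.2;-2 13 0 0 0.2;0 0 35 0 0.2;0 0 35 0 0.2;5.4 11.8 0 0.121 0.2;5.4 11.8 0 0.121 0.2;5.4 11.8 0 0.121 0.2'; python3 -m inch '5.4 11.8 0 0.121 0.2;5.4 11.8 0 0.121 0.2;5.4 11.8 0 0.121 0.2;5.4 11.8 0 0.121 0.2;5.4 11.8 0 0.121 0.2;5.4 11.8 0 0.121 0.2;5.4 11.8 0 0.121 0.2;5.4 11.8 0 0.121 0.2'; python3 -m inch '5.4 11.8 0 0.121 0.2;5.4 11.8 0 0.119 0.2;0 0 0 0 0.2;0 0 0 0 0.2';  python3 - <<'E'
from h import *
R=jaw();print("jaw",np.arctan2(R[1,1],R[0,1])-T["yaw"]);c=spic("pics/s7c.png");pats();print(plan(-95.5,95))
E
```

```text
time: 8.52
tool_pos: [0.5787, 0.0576, 0.2687]
tool_rot: [1.216, 1.569, 0.172]
contact_force: [-0.4, 0.3, -0.7]
opening: 0.0184
time: 9.18
tool_pos: [0.6216, 0.1524, 0.2676]
tool_rot: [2.767, 1.57, 2.691]
contact_force: [-0.5, -0.6, 0.0]
opening: 0.0183
time: 9.52
tool_pos: [0.6322, 0.1751, 0.2674]
tool_rot: [3.065, 1.57, -3.063]
contact_force: [-0.9, 0.5, -0.7]
opening: 0.0185
jaw 3.140114570197419
pat tray mm [95.9  1.2] px [342.2 223.5] r 10.8 area 300.0
t 9.62 tcp tray [-96.4  94.2] tcp w [632.3 173.8 267.6] F [-0.8 -0.5 -0.3] op 0.0185
[ 0.9 -0.7]
```

View pics/s7c.png

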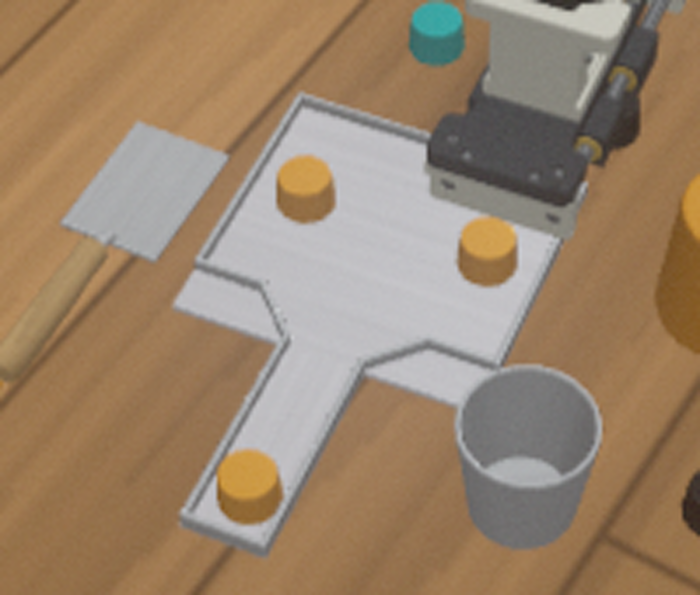

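```bash
python3 -m inch '0.9 -0.7 -20 0 0.2;0 0 -20 0 0.2;0 0 -20 0 0.2;0 0 -10 0 0.2;0 0 0 0 0.2;-3 -0.5 0 0 0.2;-3 -0.5 0 0 0.2;-4 -0.6 0 0 0.2'; python3 -m inch '-4 -0.6 0 0 0.2;-5 -0.8 0 0 0.2;-5 -0.8 0 0 0.2;-5 -0.8 0 0 0.2;-5 -0.8 0 0 0.2;-5 -0.8 0 0 0.2;-5 -0.8 0 0 0.2;-5 -0.8 0 0 0.2';python3 - <<'E'
from h import *
c=spic("pics/s8c.png");pats();print(plan(-95.5,27))
E
```

```text
time: 10.28
tool_pos: [0.6239, 0.1712, 0.1992]
tool_rot: [0.017, 1.568, 0.174]
contact_force: [-0.1, 0.3, 0.2]
opening: 0.018
time: 10.95
tool_pos: [0.5843, 0.165, 0.1977]
tool_rot: [1.512, 1.571, 1.669]
contact_force: [0.2, 0.2, 0.0]
opening: 0.0179
pat tray mm [-100.1   13.6] px [223.5 232. ] r 6.3 area 65.0
pat tray mm [96.  1.] px [342.3 223.6] r 10.8 area 295.5
t 11.05 tcp tray [-95.3  45.1] tcp w [584.  165.  197.6] F [0.  0.2 0. ] op 0.0184
[-17.9  -2.6]
```

View pics/s8c.png

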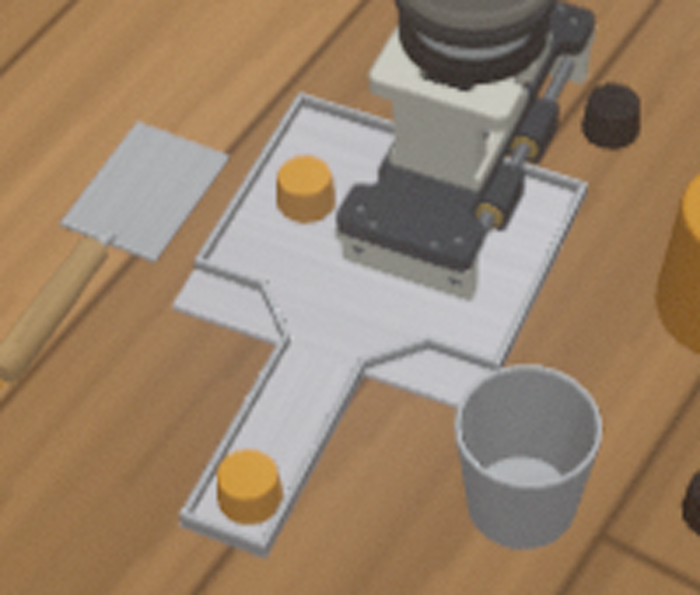

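```bash
python3 -m inch '-5 -0.8 0 0 0.2;-5 -0.8 0 0 0.2;-4 -0.6 0 0 0.2;-3 -0.5 0 0 0.2;-1 -0.1 0 0 0.2;0 0 0 0 0.2;5 0.8 0 0 0.2;10 1.6 0 0 0.2';  python3 -m inch '10 1.6 10 -0.121 0.2;0 0 30 -0.121 0.2;0 0 30 -0.121 0.2;-5.5 12 0 -0.121 0.2;-11 12 0 -0.121 0.2;-11 12 0 -0.121 0.2;-11 12 0 -0.121 0.2;-11 0 0 -0.121 0.2'; python3 -m inch '0 0 0 -0.121 0.2;0 0 0 -0.121 0.2;0 0 0 -0.121 0.2;0 0 0 -0.121 0.2;0 0 0 -0.119 0.2;0 0 0 0 0.2'
python3 - <<'E'
from h import *
R=jaw();print("jaw",np.arctan2(R[1,1],R[0,1])-T["yaw"]);c=spic("pics/s9c.png");pats();print(plan(-135,2))
E
```

```text
time: 11.72
tool_pos: [0.5817, 0.1648, 0.1977]
tool_rot: [3.046, 1.57, -3.08]
contact_force: [0.6, -0.1, -0.3]
opening: 0.0184
time: 12.38
tool_pos: [0.5421, 0.2161, 0.2679]
tool_rot: [1.605, 1.569, 0.79]
contact_force: [-0.2, -0.2, 0.5]
opening: 0.0187
time: 12.88
tool_pos: [0.5428, 0.2144, 0.2678]
tool_rot: [1.705, 1.57, 0.287]
contact_force: [0.3, 0.7, 0.4]
opening: 0.0181
jaw 1.5660573561369
pat tray mm [-98.  -56.1] px [229.9 274.4] r 9.7 area 262.0
pat tray mm [-95.1   4.4] px [227.2 237.1] r 9.4 area 251.0
pat tray mm [95.9  1.2] px [342.2 223.5] r 10.8 area 288.5
t 12.98 tcp tray [-150.5   12. ] tcp w [542.6 214.3 267.7] F [ 0.8 -0.3  0.5] op 0.0183
[ -7.4 -16.8]
```

View pics/s9c.png

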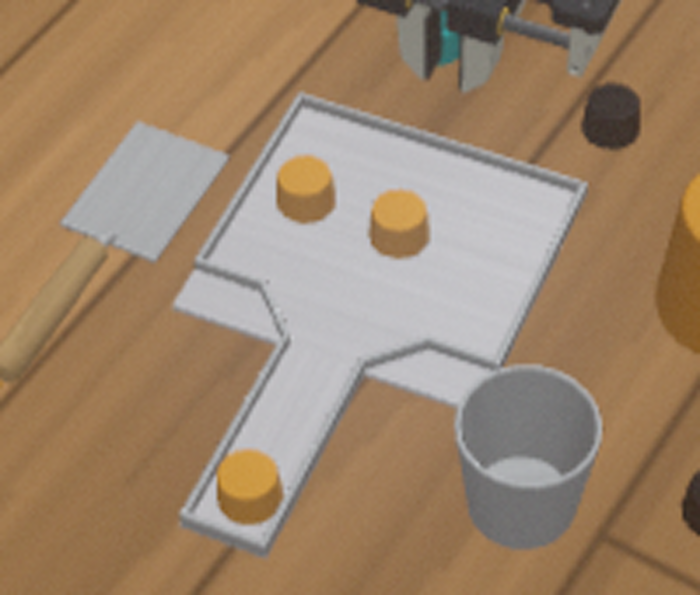

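```bash
python3 -m inch '-2.6 -8.3 0 0 0.2;-2.5 -8.2 -10 0 0.2;0 0 -20 0 0.2;0 0 -20 0 0.2;0 0 -20 0 0.2;0 0 0 0 0.2;0.5 -3 0 0 0.2;0.6 -4 0 0 0.2'; python3 -m inch '0.6 -5 0 0 0.2;0.6 -5 0 0 0.2;0.6 -5 0 0 0.2;0.6 -5 0 0 0.2;0.6 -5 0 0 0.2;0.6 -5 0 0 0.2;0.6 -5 0 0 0.2;0.6 -5 0 0 0.2'
python3 - <<'E'
from h import *
c=spic("pics/s10c.png");pats();print(plan(43,1.2))
E
```

```text
time: 13.65
tool_pos: [0.5387, 0.1906, 0.1987]
tool_rot: [1.584, 1.569, 0.171]
contact_force: [0.7, -0.1, 1.1]
opening: 0.0184
time: 14.32
tool_pos: [0.5431, 0.1503, 0.1978]
tool_rot: [1.544, 1.571, 0.13]
contact_force: [-1.3, 0.3, 1.1]
opening: 0.0184
pat tray mm [95.9  1.2] px [342.2 223.5] r 10.8 area 291.5
t 14.42 tcp tray [-86.8   2.5] tcp w [543.2 150.  197.7] F [ 0.   0.8 -0.1] op 0.0181
[  19.1 -128.4]
```

View pics/s10c.png

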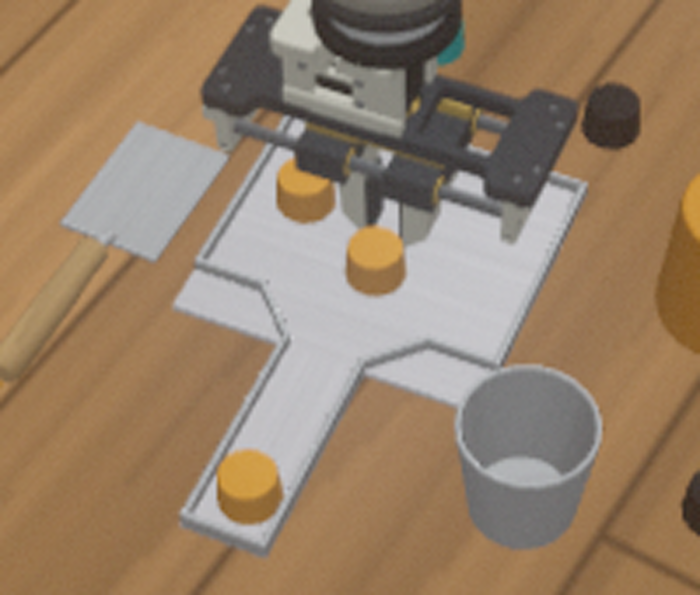

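Good. 128 mm more: 24 rows of 5 then slower.

```bash
python3 -m inch '0.7 -5 0 0 0.2;0.7 -5 0 0 0.2;0.7 -5 0 0 0.2;0.7 -5 0 0 0.2;0.7 -5 0 0 0.2;0.7 -5 0 0 0.2;0.7 -5 0 0 0.2;0.7 -5 0 0 0.2'; python3 -m inch '0.8 -5 0 0 0.2;0.8 -5 0 0 0.2;0.8 -5 0 0 0.2;0.8 -5 0 0 0.2;0.8 -5 0 0 0.2;0.8 -5 0 0 0.2;0.8 -5 0 0 0.2;0.8 -5 0 0 0.2'
python3 - <<'E'
from h import *
c=spic("pics/s11c.png");pats();print(plan(43,1.2))
E
```

```text
time: 15.08
tool_pos: [0.5488, 0.1103, 0.1977]
tool_rot: [1.13, 1.571, -0.284]
contact_force: [-0.7, 0.4, -0.8]
opening: 0.0182
time: 15.75
tool_pos: [0.5552, 0.0703, 0.1977]
tool_rot: [1.399, 1.571, -0.015]
contact_force: [-0.5, -0.2, -1.4]
opening: 0.0183
pat tray mm [-90.8 -58.1] px [234.5 275. ] r 8.1 area 67.0
t 15.85 tcp tray [-5.9  1.8] tcp w [555.3  70.  197.8] F [-0.4  0.5 -0.2] op 0.0181
[  7.  -48.4]
```

View pics/s11c.png

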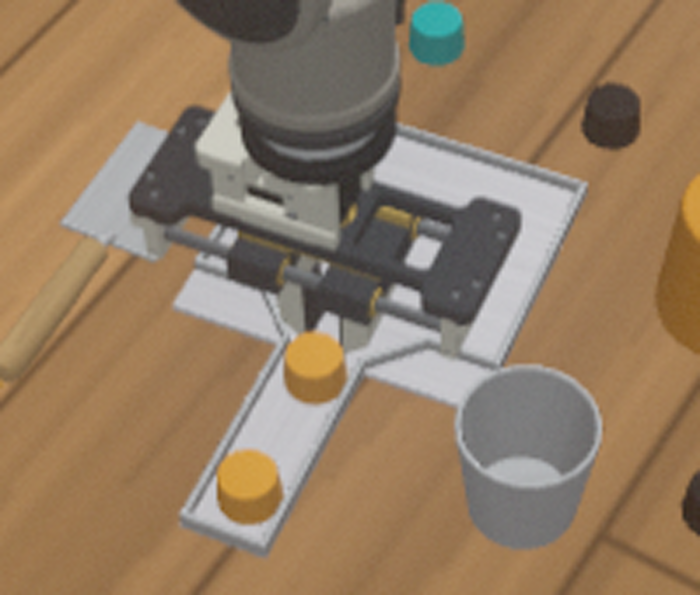

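```bash
python3 -m inch '0.7 -5 0 0 0.2;0.7 -5 0 0 0.2;0.7 -5 0 0 0.2;0.7 -5 0 0 0.2;0.7 -5 0 0 0.2;0.7 -5 0 0 0.2;0.5 -4 0 0 0.2;0.5 -3 0 0 0.2'; python3 -m inch '0.5 -3 0 0 0.2;0.4 -3 0 0 0.2;0.4 -3 0 0 0.2;0 0 0 0 0.2;0 0 0 0 0.2'
python3 - <<'E'
from h import *
c=spic("pics/s12c.png");pats();print(plan(43,1.2), plan(-98,-91))
E
```

```text
time: 16.52
tool_pos: [0.5603, 0.0332, 0.1977]
tool_rot: [1.061, 1.571, -0.353]
contact_force: [0.6, 0.4, -0.4]
opening: 0.0185
time: 16.93
tool_pos: [0.5616, 0.0247, 0.1977]
tool_rot: [1.558, 1.571, 0.144]
contact_force: [0.6, -0.1, -0.3]
opening: 0.0183
pat tray mm [-98.1 -56. ] px [229.8 274.3] r 9.7 area 260.0
t 17.03 tcp tray [39.6  1. ] tcp w [561.6  24.9 197.7] F [-0.3  0.1 -0.2] op 0.0179
[ 0.7 -3.3] [-112.4  121.5]
```

View pics/s12c.png

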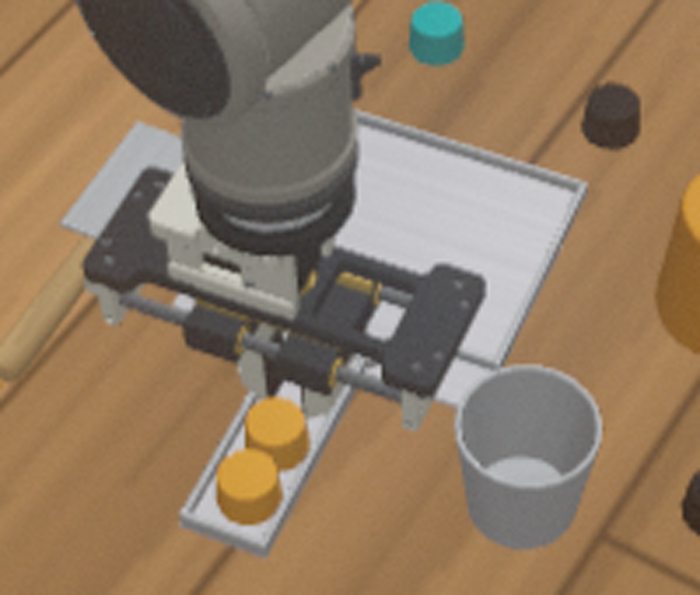

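```bash
python3 -m inch '-1 5 0 0 0.2;-2 12 0 0 0.2;-2 13 0 0 0.2;0 0 35 0 0.2;0 0 35 0 0.2;-8.3 7 0 0.121 0.2;-8.3 7 0 0.121 0.2;-8.3 7 0 0.121 0.2'; python3 -m inch '-8.3 7 0 0.121 0.2;-8.3 7 0 0.121 0.2;-8.3 7 0 0.121 0.2;-8.3 7 0 0.121 0.2;-8.3 7 0 0.121 0.2;-8.3 7 0 0.121 0.2;-8.3 7 0 0.121 0.2;-8.3 7 0 0.121 0.2'; python3 -m inch '-8.3 7 0 0.121 0.2;-8.3 7 0 0.121 0.2;0 0 0 0 0.2;0 0 0 0 0.2';  python3 - <<'E'
from h import *
R=jaw();print("jaw",np.arctan2(R[1,1],R[0,1])-T["yaw"]);c=spic("pics/s13c.png");pats();print(plan(-97.5,-92))
E
```

```text
time: 17.7
tool_pos: [0.531, 0.0775, 0.2685]
tool_rot: [1.236, 1.569, 0.192]
contact_force: [-0.2, 0.3, -0.9]
opening: 0.0188
time: 18.37
tool_pos: [0.4642, 0.1334, 0.2678]
tool_rot: [2.345, 1.57, 2.269]
contact_force: [0.0, 0.2, 0.9]
opening: 0.0183
time: 18.7
tool_pos: [0.4482, 0.1468, 0.2679]
tool_rot: [0.386, 1.57, 0.544]
contact_force: [0.2, -0.5, 0.2]
opening: 0.0185
jaw 3.141832573490042
pat tray mm [-97.8 -55.4] px [230. 274.] r 9.4 area 151.0
pat tray mm [79.4  0. ] px [332.5 225.5] r 21.0 area 569.5
t 18.8 tcp tray [-97.8 -91.2] tcp w [448.9 146.1 267.9] F [ 0.4 -0.   1. ] op 0.0185
[-0.7 -0.4]
```

View pics/s13c.png

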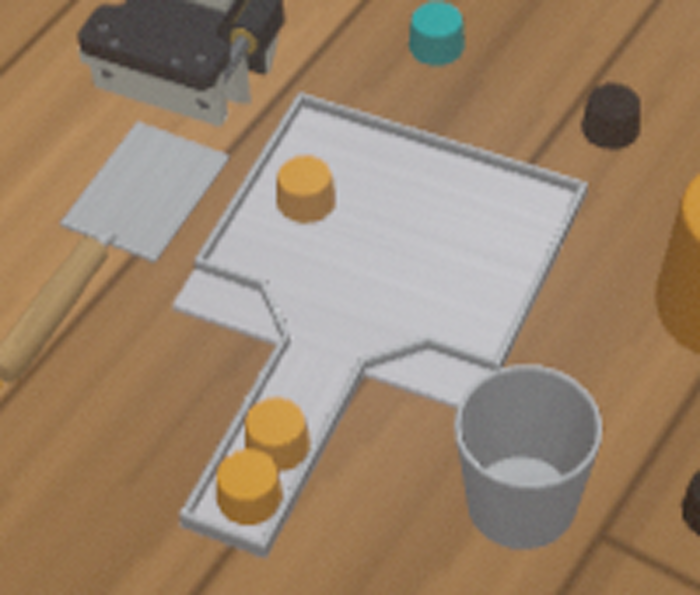

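```bash
python3 -m inch '-0.7 -0.4 -20 0 0.2;0 0 -20 0 0.2;0 0 -20 0 0.2;0 0 -10 0 0.2;0 0 0 0 0.2;3 0.5 0 0 0.2;3 0.5 0 0 0.2;4 0.6 0 0 0.2'; python3 -m inch '4 0.6 0 0 0.2;5 0.8 0 0 0.2;5 0.8 0 0 0.2;5 0.8 0 0 0.2;5 0.8 0 0 0.2;5 0.8 0 0 0.2;5 0.8 0 0 0.2;5 0.8 0 0 0.2'
python3 - <<'E'
from h import *
c=spic("pics/s14c.png");pats();print(plan(-97.5,-25))
E
```

```text
time: 19.47
tool_pos: [0.4588, 0.147, 0.1986]
tool_rot: [0.03, 1.569, 0.189]
contact_force: [-0.2, 0.1, 0.4]
opening: 0.0182
time: 20.13
tool_pos: [0.4975, 0.1533, 0.1977]
tool_rot: [2.421, 1.571, 2.58]
contact_force: [-0.7, 0.2, 0.2]
opening: 0.0184
pat tray mm [79.4  0. ] px [332.5 225.5] r 21.0 area 572.5
t 20.23 tcp tray [-97.2 -41.8] tcp w [497.8 153.3 197.7] F [-0.  -0.1 -0.1] op 0.0187
[16.6  3. ]
```

View pics/s14c.png

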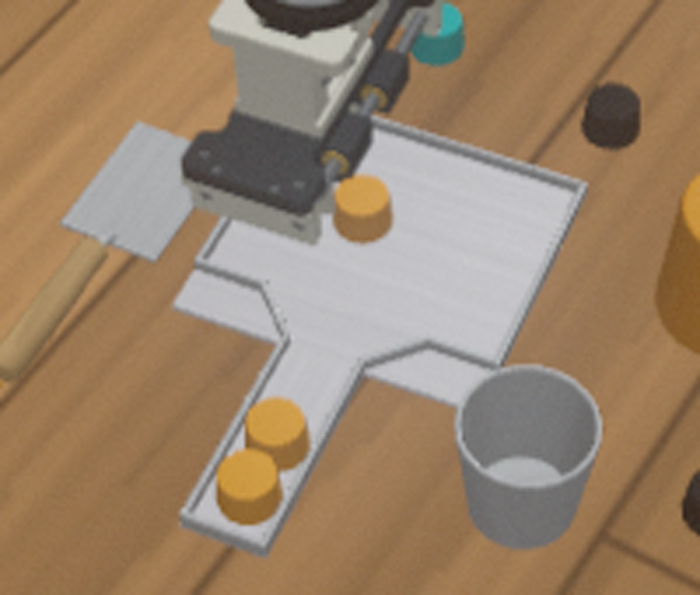

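```bash
python3 -m inch '5 0.8 0 0 0.2;5 0.8 0 0 0.2;4 0.6 0 0 0.2;3 0.5 0 0 0.2;1 0.3 0 0 0.2;0 0 0 0 0.2;-5 -0.8 0 0 0.2;-10 -1.6 0 0 0.2';  python3 -m inch '-10 -1.6 10 -0.121 0.2;0 0 30 -0.121 0.2;0 0 30 -0.121 0.2;5 12 0 -0.121 0.2;10 12 0 -0.121 0.2;10 12 0 -0.121 0.2;10 12 0 -0.121 0.2;7 0 0 -0.121 0.2'; python3 -m inch '0 0 0 -0.121 0.2;0 0 0 -0.121 0.2;0 0 0 -0.121 0.2;0 0 0 -0.121 0.2;0 0 0 -0.121 0.2;0 0 0 0 0.2'
python3 - <<'E'
from h import *
R=jaw();print("jaw",np.arctan2(R[1,1],R[0,1])-T["yaw"]);c=spic("pics/s15c.png");pats();print(plan(-138,1))
E
```

```text
time: 20.9
tool_pos: [0.5001, 0.1538, 0.1977]
tool_rot: [0.07, 1.57, 0.229]
contact_force: [-0.1, 0.9, 0.6]
opening: 0.0184
time: 21.57
tool_pos: [0.532, 0.2018, 0.2679]
tool_rot: [1.749, 1.57, 0.936]
contact_force: [-0.8, -0.0, -0.1]
opening: 0.0186
time: 22.07
tool_pos: [0.5314, 0.2001, 0.2676]
tool_rot: [-1.497, 1.57, -2.915]
contact_force: [0.6, 0.1, -0.2]
opening: 0.0186
jaw 1.5660989987301956
pat tray mm [-97.6   0. ] px [226. 240.] r 9.5 area 250.5
pat tray mm [79.4  0. ] px [332.5 225.5] r 21.0 area 570.0
t 22.17 tcp tray [-138.1   -1.1] tcp w [531.6 200.1 267.7] F [-0.5  0.8  0.3] op 0.0185
[2.1 0.2]
```

View pics/s15c.png

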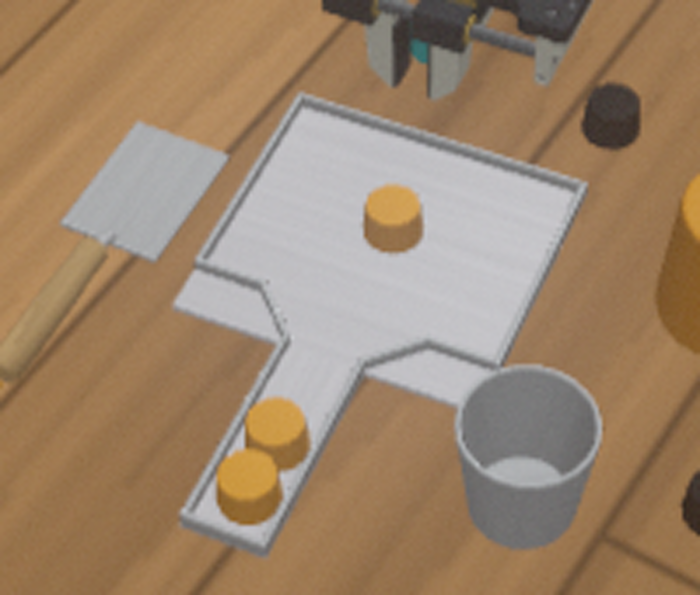

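```bash
python3 -m inch '1 0 -20 0 0.2;0 0 -20 0 0.2;0 0 -20 0 0.2;0 0 -10 0 0.2;0 0 0 0 0.2;0.5 -3 0 0 0.2;0.6 -4 0 0 0.2;0.8 -5 0 0 0.2'; python3 -m inch '0.8 -5 0 0 0.2;0.8 -5 0 0 0.2;0.8 -5 0 0 0.2;0.8 -5 0 0 0.2;0.8 -5 0 0 0.2;0.8 -5 0 0 0.2;0.8 -5 0 0 0.2;0.8 -5 0 0 0.2';  python3 -m inch '0.8 -5 0 0 0.2;0.8 -5 0 0 0.2;0.8 -5 0 0 0.2;0.8 -5 0 0 0.2;0.8 -5 0 0 0.2;0.8 -5 0 0 0.2;0.8 -5 0 0 0.2;0.8 -5 0 0 0.2'
python3 - <<'E'
from h import *
c=spic("pics/s16c.png");pats();print(plan(5,1))
E
```

```text
time: 22.83
tool_pos: [0.5353, 0.188, 0.199]
tool_rot: [1.599, 1.568, 0.186]
contact_force: [1.0, 0.1, -0.4]
opening: 0.0179
time: 23.5
tool_pos: [0.5413, 0.1477, 0.1977]
tool_rot: [-1.397, 1.571, -2.811]
contact_force: [-0.3, -0.3, 0.2]
opening: 0.0185
time: 24.17
tool_pos: [0.5477, 0.1077, 0.1977]
tool_rot: [1.144, 1.571, -0.27]
contact_force: [0.2, 0.4, 0.2]
opening: 0.0179
pat tray mm [94.5  0.1] px [341.5 224.3] r 12.0 area 289.5
t 24.27 tcp tray [-44.    0.4] tcp w [547.8 107.4 197.7] F [ 0.3  0.3 -0.3] op 0.0183
[  8.3 -48.3]
```

View pics/s16c.png

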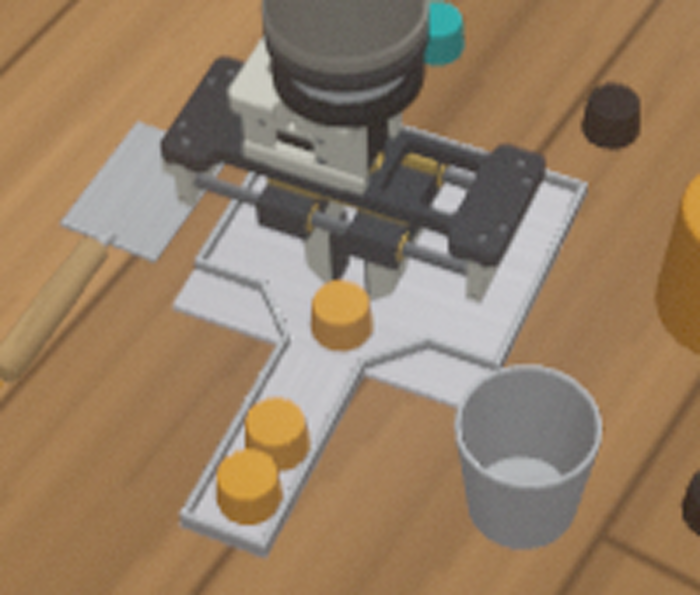

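```bash
python3 -m inch '0.8 -5 0 0 0.2;0.8 -5 0 0 0.2;0.8 -5 0 0 0.2;0.8 -5 0 0 0.2;0.8 -5 0 0 0.2;0.8 -5 0 0 0.2;0.8 -5 0 0 0.2;0.7 -4 0 0 0.2'; python3 -m inch '0.6 -4 0 0 0.2;0.5 -3 0 0 0.2;0.4 -2 0 0 0.2;0 0 0 0 0.2;0 0 0 0 0.2'
python3 - <<'E'
from h import *
c=spic("pics/s17c.png");pats()
E
```

```text
time: 24.93
tool_pos: [0.5541, 0.0685, 0.1977]
tool_rot: [0.159, 1.571, -1.255]
contact_force: [0.1, 0.8, -0.6]
opening: 0.0184
time: 25.35
tool_pos: [0.5555, 0.0602, 0.1977]
tool_rot: [1.832, 1.571, 0.418]
contact_force: [0.7, -0.4, -0.8]
opening: 0.0185
t 25.45 tcp tray [3.6 0.5] tcp w [555.4  60.4 197.8] F [-0.   0.4  0.2] op 0.0184
```

View pics/s17c.png

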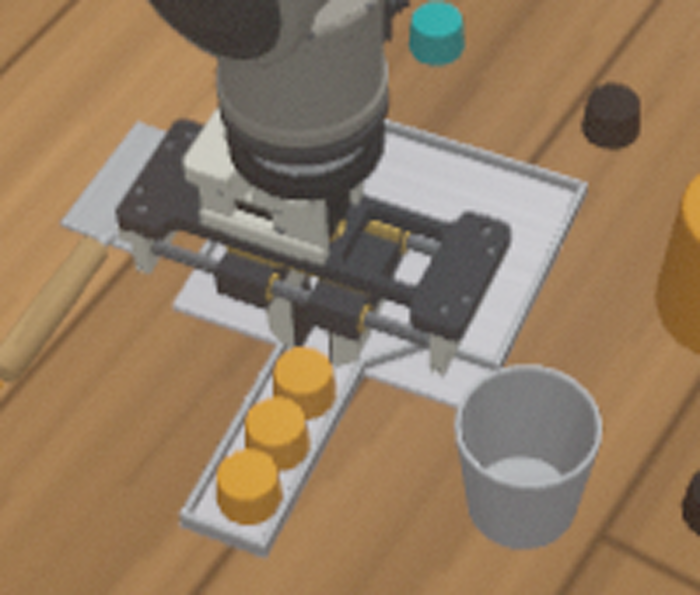

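```bash
python3 -m inch '0.2 -1 0 0 0.2;0.2 -1 0 0 0.2;0 0 0 0 0.2;0 0 0 0 0.2;-1 5 0 0 0.2;-2 12 0 0 0.2;-2 13 0 0 0.2;0 0 35 0 0.2'; python3 -m inch '-4 25 35 0 0.2;-4 30 30 0 0.2;-4 30 20 0 0.2;-4 30 0 0 0.2;-2 15 0 0 0.2;0 0 0 0 0.2;0 0 0 0 0.2'
python3 - <<'E'
from h import *
c=spic("pics/s18c.png");pats("pics/t18.png")
E
```

```text
time: 26.12
tool_pos: [0.5482, 0.0909, 0.2274]
tool_rot: [-1.763, 1.558, 3.108]
contact_force: [-0.6, -0.7, -0.2]
opening: 0.0187
time: 26.7
tool_pos: [0.5323, 0.2182, 0.3157]
tool_rot: [-0.91, 1.57, -2.32]
contact_force: [-0.3, -0.1, 0.5]
opening: 0.0183
pat tray mm [62.8  1.4] px [322.5 226. ] r 31.3 area 883.0
t 26.8 tcp tray [-154.1    2.7] tcp w [532.9 216.5 315.4] F [-0.3 -0.1 -0. ] op 0.0182
```

View pics/s18c.png

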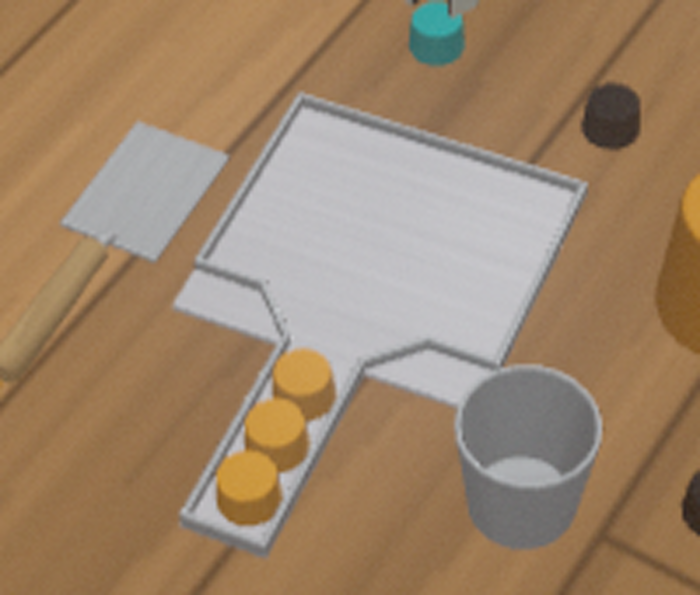

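View pics/t18.png

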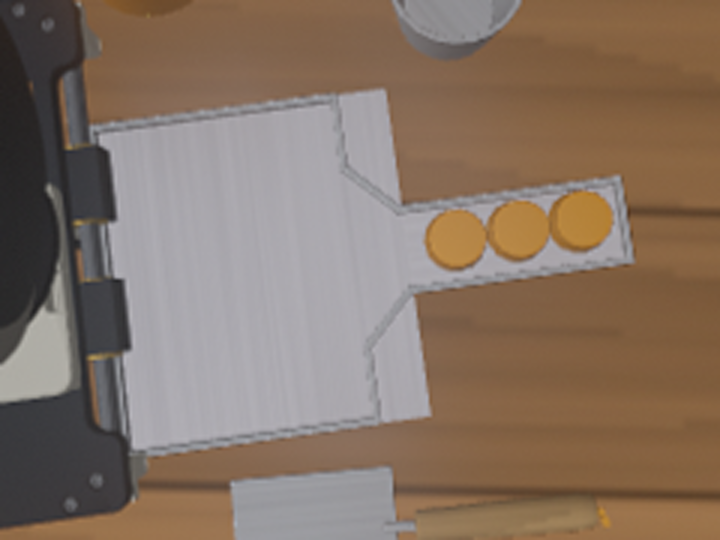

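Run:
```python
from h import *
c=cams.read_camera("top")
for u,v in [(456,239),(518,230),(581,221)]: print((w2t(ray(c,(u/3+150-.4,v/3+150-.4),.028))*1000).round(1))
print("gate edge px", [(w2t(ray(c,(u/3+149.6,v/3+149.6),.012))*1000).round(1) for u,v in [(404,207),(412,291)]])
c=cams.read_camera("scene");print([sp(c,u,v) for u,v in [(303,370),(276,420),(248,472)]])
```

```text
[27.8  0.7]
[62.4  1. ]
[97.7  1.3]
gate edge px [array([ 2.6, 23.6]), array([  0.5, -23.8])]
[array([28.9,  0.7]), array([63.7,  1.1]), array([98.7,  1.6])]
```

Run:
```python
from cell import workorder
print(workorder.hand_in())
```

```text
the job is handed in; nothing more can be done
None
```

All three pats are standing in the channel, each wholly past the gate, and I handed the job in at about 27 s of the 72 s allowed. I pushed them through one at a time with the slightly opened fingertips, about 20 mm above the table. The middle pat went straight through. The other two I first pushed sideways to the gate's centreline, then through.

- **Pat positions:** the top camera put their centres 28, 62 and 98 mm past the gate, and the scene camera 29, 64 and 99 mm. All are within 2 mm of the channel's centreline and look upright.
- **Everything else:** the mould, scraper and what was visible of the block look unmoved in the pictures; I did not measure this. The contact force readings during the pushes stayed at sensor-noise level, and the arm ended well clear of the pats and the bystanders.
- **Disagreements:** the first wrist-camera estimate was up to 10 mm off. Remeasured from enlarged crops, it agreed with the other cameras to about 2 mm along the tray and 2–4 mm across it. The final gate edge measured 0.5–2.6 mm beyond its nominal position, so the last pat has about 6–9 mm to spare over the 19 mm required.

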